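# Feed the yellow-taped canister from a two-lane gravity rack

## Task

On the steel two-lane roll rack, the canister with the yellow tape is due for packing. With a fingertip, press down the blue paddle of its lane until the gate lifts and the canister rolls out to the front lip, then let the paddle come back up so that the gate shuts again. Feed only that canister: the other three stay behind their gates, no canister is touched by the robot, and the things standing around are left where they are.

Things in the scene. Friction and masses are not known exactly. Their poses are not given: they have to be found in the camera images.
- rack: fixed two-lane gravity-feed rack of perforated steel, 290 mm deep, 480 mm wide over the paddles, up to 140 mm high. Origin on the table midway between the paddles; +x up the lanes (away from the robot at yaw 0), +y to the left lane. Lane centres at y = +99 and -99 mm, 140 mm wide, with 30 mm guides; the floor falls 8 degrees to the front, 55 mm high at the gates (x = 183 mm)
- lever_left (a joint): rocking lever outside the left (+y) lane, rad: 0 at rest, gate shut (a spring returns it), growing as the paddle at its front end is pressed down, to the stop at 0.50. The gate on its other end clears a canister's top from about 0.40. Its pivot runs along the rack's y, 82 mm beyond the middle of the paddle: a full press lowers the paddle about 42 mm and takes about 3 to 8 N
- lever_right (a joint): rocking lever outside the right (-y) lane, rad: 0 at rest, gate shut (a spring returns it), growing as the paddle at its front end is pressed down, to the stop at 0.50. The gate on its other end clears a canister's top from about 0.40. Its pivot runs along the rack's y, 82 mm beyond the middle of the paddle: a full press lowers the paddle about 42 mm and takes about 3 to 8 N
- paddle_left: blue paddle with a black rubber top, 44 x 44 x 8 mm, on the front end of the left lane's lever, outside the lane at y = +215 mm of the rack. Origin mid top face, about 118 mm above the table at rest; z is the face's normal (14 degrees off vertical at rest, its front edge higher; level at mid-press); x points to the pivot. Free space under it
- paddle_right: the same paddle of the right lane, at y = -215 mm of the rack
- gate_left (a point): middle of the lower edge of the left lane's blue gate blade (134 mm wide), 33 mm above the lane floor when shut. As it lifts, a low check bar rises through the floor behind the front canister and keeps the next one back until the gate has shut: one full press and release feeds one canister
- gate_right (a point): middle of the lower edge of the right lane's blue gate blade (134 mm wide), 33 mm above the lane floor when shut. As it lifts, a low check bar rises through the floor behind the front canister and keeps the next one back until the gate has shut: one full press and release feeds one canister
- lip_left (a point): middle of the left lane's floor at the foot of the front lip (45 mm high). A canister let out rolls here in about 1 s and settles within about 2 s, its centre then at x = 94, z = 77 mm in the rack's frame
- lip_right (a point): middle of the right lane's floor at the foot of the front lip (45 mm high). A canister let out rolls here in about 1 s and settles within about 2 s, its centre then at x = 94, z = 77 mm in the rack's frame
- can_yellow: the wanted canister: grey tube with brown collars and white metal-rimmed ends, yellow tape round its middle and across its ends; diameter 70, length 130 mm, 0.3 to 0.56 kg, lying across its lane, first behind the left or the right gate. Origin at its middle; its y axis is the tube's axis
- can_teal: the same canister with dark teal tape, first behind the other gate; stays
- can_plain_left: the same canister without tape, second in the left lane; stays in the queue (after a feed it rolls 70 mm forward to the gate by itself)
- can_plain_right: the same canister without tape, second in the right lane; stays in the queue
- pack_teal: teal cool pack, 120 x 30 x 100 mm, standing in the aisle between the lanes; origin under its middle; leave alone
- pack_grey: grey cool pack, 120 x 30 x 100 mm, standing in the aisle behind the teal one; leave alone
- tape_roll: roll of yellow tape, 100 mm across, 25 mm high, lying on the table beside the rack; origin under its middle; leave alone
- logger: white temperature logger, 85 x 48 x 22 mm, on the table beside the rack; origin under its middle; leave alone
- spray: clear bottle with a blue cap, 68 mm across, 170 mm high, on the right of the table; origin under its middle; leave alone
- glove_box: white and blue glove carton, 240 x 120 x 80 mm, left on the table; origin under its middle; leave alone
- scanner: grey and black hand scanner lying on the right of the table, about 175 x 58 x 40 mm; origin under it near its middle; leave alone
Things that resemble listed ones, but are neither listed nor needed, are in the scene too. Leave any purple look-alike of the can_yellow alone.

How it is judged (in metres and radians):
On the way, in this order (a step that is already met when the one before it is completed fails the run):
1. the fingers press down the paddle of the lane in which the yellow-taped canister lies (lever beyond 0.20 rad) (((value of joint lever_left above 0.2 rad and contact force between the fingers and paddle_left above 0.5 N and y of can_yellow in the frame of rack above 0 m) or (value of joint lever_right above 0.2 rad and contact force between the fingers and paddle_right above 0.5 N and y of can_yellow in the frame of rack below 0 m))), for 0.05 s.
2. the yellow-taped canister has rolled out under the gate to the front lip of its lane (x of can_yellow in the frame of rack below 0.12 m and z of can_yellow in the frame of rack above 0.063 m), for 0.1 s.
At the end, for the whole second after the job is handed in: The yellow-taped canister rests (under 0.03 m/s) on its lane floor against the front lip: centre at x 74 to 114, z 63 to 91 mm in the rack's frame. Both levers are within 0.04 rad of rest (gates shut) and the other three canisters are behind the gates (x over 205 mm) (x of can_yellow in the frame of rack between 0.074 and 0.114 m and z of can_yellow in the frame of rack between 0.063 and 0.091 m and linear speed of can_yellow below 0.03 m/s and value of joint each of lever_left, lever_right below 0.04 rad and x of each of can_teal, can_plain_left, can_plain_right in the frame of rack above 0.205 m); the robot touches nothing.
It fails at once if another canister is let out under a gate (x of any of can_teal, can_plain_left, can_plain_right in the frame of rack below 0.17 m).
It fails at once if a canister is lifted off its lane (z of any of can_yellow, can_teal in the frame of rack above 0.125 m or z of any of can_plain_left, can_plain_right in the frame of rack above 0.135 m).
It fails at once if the robot touches a canister (contact force between any of the fingers, the arm and can_yellow above 0.3 N or contact force between any of the fingers, the arm and can_teal above 0.3 N or contact force between any of the fingers, the arm and can_plain_left above 0.3 N or contact force between any of the fingers, the arm and can_plain_right above 0.3 N).
It fails at once if a bystander is shifted by more than 25 mm (distance of any of pack_teal, pack_grey, tape_roll, logger, spray, glove_box, scanner from where it was at the start of the episode above 0.025 m).
It also fails if it takes over 40 s, if anything falls off the work surface, if the arm or the gripper's body presses on something with over 40 N, if the wrist force passes 120 N, or if a joint passes its speed limit or range.

## Robot

A 6-joint arm with a two-finger parallel gripper is mounted at the origin on the work surface. World frame = base frame: x ahead of the robot, y to its left, z up, the work surface at z = 0. Lengths are in m, angles in degrees, forces in N, time in s.
With the tool pointing down it reaches from about 0.3 to 0.75 m from the base axis. Payload 8.5 kg.
Tool frame: the origin (TCP) lies on the mounting face of the last link; the fingertips stand 173 mm ahead of it and the grasp point (between the pads) lies 155 mm ahead of it (env.tips_ahead is the distance from the TCP to the fingertips, in m); z points along the fingers, x is the direction in which the jaws open and shut, and the axes are right-handed (so a half turn about z gives the same grasp; the last joint's range is limited). The gripper opens to 85 mm and grips with 20 to 120 N. Pads are 22 mm wide; open, the fingers measure 114 mm over their backs; the gripper's body (76 mm by 85 mm) begins 54 mm behind the grasp point. The pads swing forward as they close: fully open they stand 13 mm farther back than shut.
Start: joints at [57.049, 21.807, 74.336, -0, 83.858, -12.336], TCP at [0.194, 0.515, 0.405] pointing down, gripper open.
Joint ranges: [-178.18, 178.18], [-50.72, 133.34], [12.68, 142.11], [-81.47, 261.47], [9.98, 163.14], [-165.26, 165.26]. Speed limits (degrees/s): [136.94, 136.94, 180, 180, 180, 180].

## Interface

Orientations are given as a 3x3 rotation matrix whose columns are the frame's x, y, z axes.
In Python, from rig import env gives the robot as it stands. The module is installed in compiled form; this text tells all that it offers.
- The arm moves only by the tool step_arm, never from a script. Its argument "increments" is a list of rows, each an object of numbers: "x", "y", "z": the shift along the tool's x, y, z in cm; "wx", "wy", "wz": the turn, a rotation vector about the tool's x, y, z in rad; "gripper": the finger opening in cm, from 0 to 8.54. A call has 1 to 20 rows; each row shifts and turns the commanded pose from where the row before left it, along the tool's axes as they then stand; what a row does not reach is not made up. A row lasts 1/10 s, in which the tool goes at most 50 mm and 8.59 degrees, less where a joint would pass 70% of its speed; a pose out of reach is approached as far as the arm can. A call with a gripper value outside its range is refused whole. The fingers move at their own pace and stop on an object; "newtons" is the grip in N (left out, the last holds). Time passes only in rows, so rows that do not move let the fingers close. It gives the time, the measured TCP pose, the force and the opening at its end, in the units of the state.
- env.observe(): the state, without advancing time (a new reading comes with each control period).
- env.get_image(name): name is "scene" or "top" or "wrist"; returns a dict with "color" (420x560x3 uint8, blue, green, red), "camera_matrix" (3x3 intrinsics, pixels), "rvec" (rotation vector, rad) and "tvec" (3), from world to camera coordinates, as OpenCV has them. Camera axes: x right, y down, z forward; pixel columns grow to the right and rows downward; lengths in m; the calibration is good to about 2 mm. The wrist camera is an equidistant fisheye: a pixel r from the principal point sees the ray r / f radians off the axis. A picture is of the moment at which its call begins. There is no depth.
- env.close_job(): hands the job in, once; it reports no verdict.
The state is a dict: "time_s": time; "q": joint angles; "qvel": joint speeds; "joint_efforts": joint torques, N m; "position": TCP position; "tool_rot": TCP orientation; "ft_force": force on the tool from outside, world axes, zero at the start; "wrist_torque": the same for the moment, N m; "grip_width": finger opening in m.
Only numpy, scipy, OpenCV 4.12 (cv2) and the standard library are available. Lean on these libraries where they do the work, as an engineer would, in place of code of your own. Each camera call takes 0.05 s, during which the arm holds its last target. There are 200 camera calls.

## Working session

There is one attempt and no reset: what is moved stays moved. The work goes in short steps, Python scripts to look and compute and a tool call to move; the robot and the scene stay as the last step left them, time stands still between calls to the robot, and variables do not carry over. Pictures are saved under pics/ and viewed, about 8 in all and at most 12, crops included, and the job is handed in when it is done.

Besides the shell and the picture viewer there is one more tool, called as name(argument=value, ...) on one line, values as JSON. step_arm: Moves the arm, as the interface text tells. Its arguments: {"type":"object","properties":{"increments":{"type":"array"},"newtons":{"type":"number"}},"required":["increments"]}

```bash
mkdir -p pics
cat > h.py <<'E'
import cv2,numpy as np
from rig import env
def grab(n,f):
    d=env.get_image(n); cv2.imwrite(f'pics/{f}.png',d['color'])
    np.savez(f'pics/{f}.npz',**{k:d[k] for k in('color','camera_matrix','rvec','tvec')}); return d
def ray(f,u,v):
    d=np.load(f'pics/{f}.npz');R=cv2.Rodrigues(d['rvec'])[0];c=-R.T@d['tvec'].ravel()
    return c,R.T@np.linalg.inv(d['camera_matrix'])@[u,v,1]
def at(f,u,v,z):
    c,r=ray(f,u,v);return (c+r*(z-c[2])/r[2]).round(4)
def proj(f,P):
    d=np.load(f'pics/{f}.npz');return cv2.projectPoints(np.array(P,float).reshape(-1,3),d['rvec'],d['tvec'],d['camera_matrix'],None)[0][:,0].round(1)
E
python3 - <<'E'
from h import *
a=grab('scene','s0')['color'];b=grab('top','t0')['color']
cv2.imwrite('pics/s0b.png',cv2.resize(a,(800,600)));cv2.imwrite('pics/t0b.png',cv2.resize(b,(800,600)))
print(env.observe()['time_s'],env.tips_ahead)
E
```

```text
0.1 0.1734
```

View pics/s0b.png

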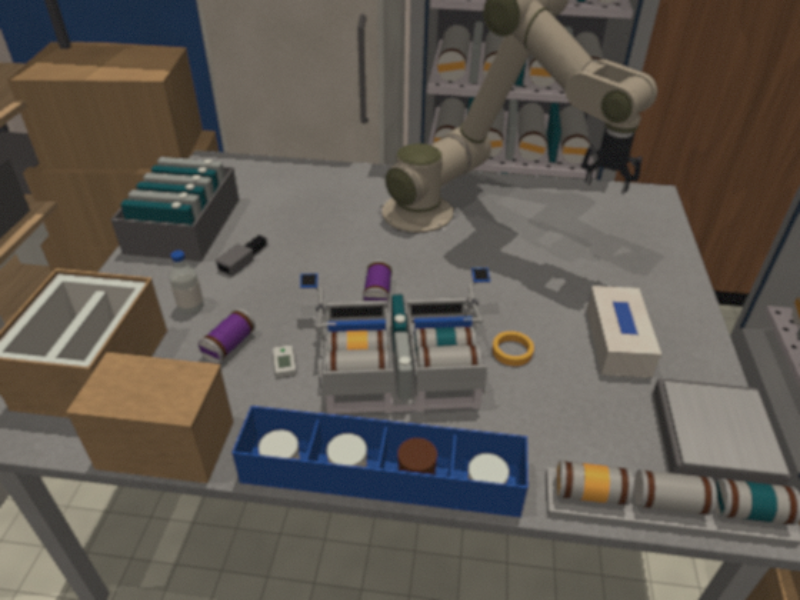

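View pics/t0b.png

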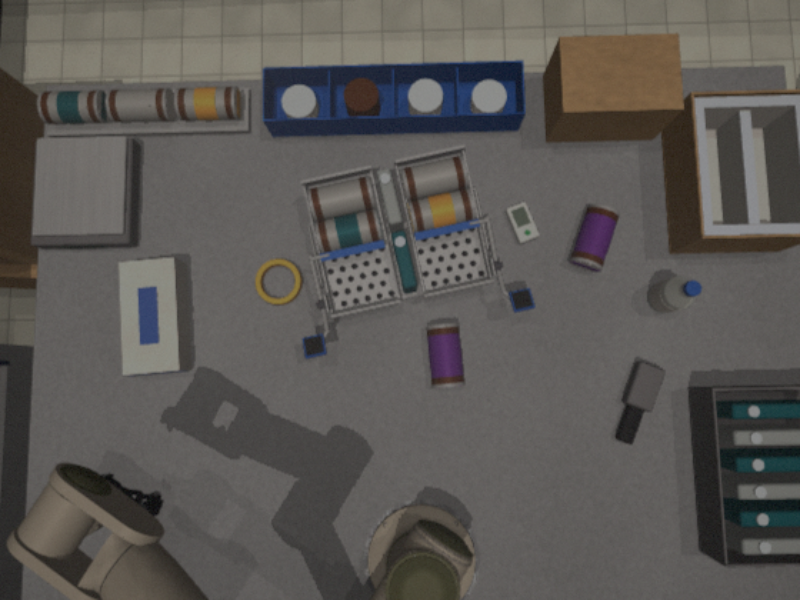

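The top view, enlarged to 800x600, shows the base at (420,560), so image left is +y. There are two yellow-taped canisters. One is at (442,210), first behind a rack gate on the image right (the -y lane). The other, at (208,103), lies on a tray outside the rack, so the first one fits. The paddles are at (522,300) for the right lane and (314,346) for the left. I'll confirm this in a crop.

Run:
```python
from h import *
a=cv2.imread('pics/t0.png')[95:260,200:390]
cv2.imwrite('pics/t0c.png',cv2.resize(a,None,fx=4,fy=3.6363636,interpolation=cv2.INTER_CUBIC) if 0 else cv2.resize(a,None,fx=3.6,fy=3.6,interpolation=cv2.INTER_CUBIC))
pr=at('t0',522*.7,300*.7,.118);pl=at('t0',314*.7,346*.7,.118)
d=pl-pr;print(pr,pl,np.linalg.norm(d),np.degrees(np.arctan2(-d[0],d[1])))
```

```text
[ 0.5325 -0.2173  0.118 ] [0.4476 0.2044 0.118 ] 0.4301614813067297 11.38307375946393
```

View pics/t0c.png

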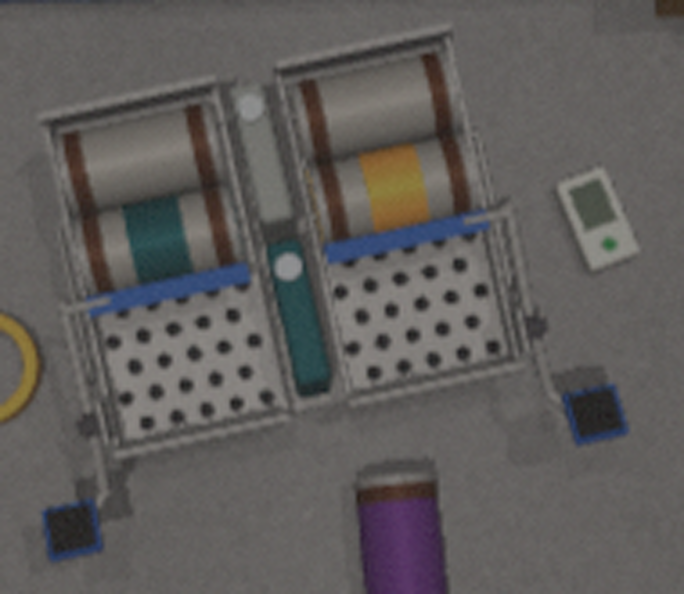

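Confirmed: the yellow-taped canister is first behind the right (-y) gate. The measured paddle spacing is 430.2 mm against an expected 430, the yaw is about 11.4°, and the target is the paddle at (0.5325,-0.217). Next I'll work out the move in tool axes.

Run:
```python
from h import *
s=env.observe();R=s['tool_rot'];R=np.array(R);p=np.array(s['position']);print(R.round(4),p)
t=np.array([.531,-.217,.34]);print('shift cm',R.T@(t-p)*100)
y=np.radians(11.4);
for k in range(4):
    a=y+k*np.pi/2;x=np.array([np.cos(a),np.sin(a),0]);D=np.c_[x,np.cross([0,0,-1],x),[0,0,-1]]
    print(k*90,cv2.Rodrigues(R.T@D)[0].ravel().round(3))
print(s['q'],s['ft_force'])
```

```text
[[ 3.521e-01  9.360e-01 -7.000e-04]
 [ 9.360e-01 -3.521e-01 -1.100e-03]
 [-1.300e-03 -3.000e-04 -1.000e+00]] [0.19362728 0.51474868 0.40416078]
shift cm [-56.60310621  57.3421905    6.47244336]
0 [0.000e+00 1.000e-03 1.012e+00]
90 [-0.001  0.001 -0.559]
180 [-2.00e-03  0.00e+00 -2.13e+00]
270 [2.000e-03 1.000e-03 2.583e+00]
[ 5.70492453e+01  2.18384703e+01  7.43804136e+01  6.84540588e-04
  8.38572113e+01 -1.23364330e+01] [ 0.13386379 -0.32047806 -0.04124204]
```

step_arm(increments=[{"x":-2.83,"y":2.87,"gripper":0},{"x":-2.83,"y":2.87},{"x":-2.83,"y":2.87},{"x":-2.83,"y":2.87},{"x":-2.83,"y":2.87},{"x":-2.83,"y":2.87},{"x":-2.83,"y":2.87},{"x":-2.83,"y":2.87},{"x":-2.83,"y":2.87},{"x":-2.83,"y":2.87},{"x":-2.83,"y":2.87},{"x":-2.83,"y":2.87},{"x":-2.83,"y":2.87},{"x":-2.83,"y":2.87},{"x":-2.83,"y":2.87},{"x":-2.83,"y":2.87},{"x":-2.83,"y":2.87},{"x":-2.83,"y":2.87},{"x":-2.83,"y":2.87},{"x":-2.83,"y":2.87}], newtons=20)

```text
invalid input at $.increments[0]: expected keys x, y, z, wx, wy, wz, gripper
```

step_arm(increments=[{"wz":0.1265},{"wz":0.1265},{"wz":0.1265},{"wz":0.1265},{"wz":0.1265},{"wz":0.1265},{"wz":0.1265},{"wz":0.1265},{"wz":0}])

```text
invalid input at $.increments[0]: expected keys x, y, z, wx, wy, wz, gripper
```

Run:
```python
from h import *
a=grab('wrist','w1')['color'];b=grab('top','t1')['color'];c=grab('scene','s1')['color']
s=env.observe();R=np.array(s['tool_rot']);p=np.array(s['position']);print(s['time_s'],R.round(3),p,s['grip_width'],s['ft_force'])
print('shift',R.T@(np.array([.5305,-.217,.118+.173+.02])-p)*100)
k=lambda i:cv2.resize(i,(400,300),interpolation=cv2.INTER_AREA)
cr=cv2.resize(c[150:300,170:370],(400,300));tc=cv2.resize(b[120:270,270:470],(400,300))
cv2.imwrite('pics/m1.png',np.vstack([np.hstack([k(a),tc]),np.hstack([cr,k(c)])]))
```

```text
0.25 [[ 0.352  0.936 -0.   ]
 [ 0.936 -0.352 -0.001]
 [-0.001 -0.    -1.   ]] [0.19365006 0.51476602 0.40443104] 0.08527189425016789 [-0.05513615 -0.13004457 -0.74943214]
shift [-56.62360723  57.29433282   9.37624769]
```

View pics/m1.png

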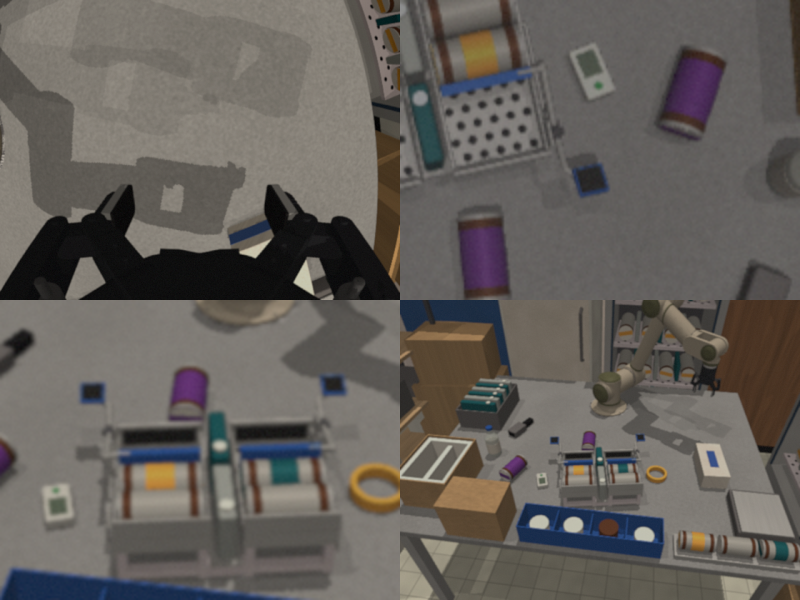

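The move was refused because every key must be given in each row, so the arm hasn't moved. The picture shows the unchanged scene, with the right paddle at (590,180) in the top crop. I'll resend with full rows.

step_arm(increments=[{"x":-2.83,"y":2.87,"z":0,"wx":0,"wy":0,"wz":0,"gripper":0},{"x":-2.83,"y":2.87,"z":0,"wx":0,"wy":0,"wz":0,"gripper":0},{"x":-2.83,"y":2.87,"z":0,"wx":0,"wy":0,"wz":0,"gripper":0},{"x":-2.83,"y":2.87,"z":0,"wx":0,"wy":0,"wz":0,"gripper":0},{"x":-2.83,"y":2.87,"z":0,"wx":0,"wy":0,"wz":0,"gripper":0},{"x":-2.83,"y":2.87,"z":0,"wx":0,"wy":0,"wz":0,"gripper":0},{"x":-2.83,"y":2.87,"z":0,"wx":0,"wy":0,"wz":0,"gripper":0},{"x":-2.83,"y":2.87,"z":0,"wx":0,"wy":0,"wz":0,"gripper":0},{"x":-2.83,"y":2.87,"z":0,"wx":0,"wy":0,"wz":0,"gripper":0},{"x":-2.83,"y":2.87,"z":0,"wx":0,"wy":0,"wz":0,"gripper":0},{"x":-2.83,"y":2.87,"z":0,"wx":0,"wy":0,"wz":0,"gripper":0},{"x":-2.83,"y":2.87,"z":0,"wx":0,"wy":0,"wz":0,"gripper":0},{"x":-2.83,"y":2.87,"z":0,"wx":0,"wy":0,"wz":0,"gripper":0},{"x":-2.83,"y":2.87,"z":0,"wx":0,"wy":0,"wz":0,"gripper":0},{"x":-2.83,"y":2.87,"z":0,"wx":0,"wy":0,"wz":0,"gripper":0},{"x":-2.83,"y":2.87,"z":0,"wx":0,"wy":0,"wz":0,"gripper":0},{"x":-2.83,"y":2.87,"z":0,"wx":0,"wy":0,"wz":0,"gripper":0},{"x":-2.83,"y":2.87,"z":0,"wx":0,"wy":0,"wz":0,"gripper":0},{"x":-2.83,"y":2.87,"z":0,"wx":0,"wy":0,"wz":0,"gripper":0},{"x":-2.83,"y":2.87,"z":0,"wx":0,"wy":0,"wz":0,"gripper":0}], newtons=20)

```text
time_s: 2.25
position: [0.5321, -0.2187, 0.4046]
tool_rot: [[0.352, 0.936, -0.0], [0.936, -0.352, 0.0], [0.0, -0.0, -1.0]]
ft_force: [1.3, 0.2, 0.5]
grip_width: 0.0
```

step_arm(increments=[{"x":0,"y":0,"z":0,"wx":0,"wy":0,"wz":0.1265,"gripper":0},{"x":0,"y":0,"z":0,"wx":0,"wy":0,"wz":0.1265,"gripper":0},{"x":0,"y":0,"z":0,"wx":0,"wy":0,"wz":0.1265,"gripper":0},{"x":0,"y":0,"z":0,"wx":0,"wy":0,"wz":0.1265,"gripper":0},{"x":0,"y":0,"z":0,"wx":0,"wy":0,"wz":0.1265,"gripper":0},{"x":0,"y":0,"z":0,"wx":0,"wy":0,"wz":0.1265,"gripper":0},{"x":0,"y":0,"z":0,"wx":0,"wy":0,"wz":0.1265,"gripper":0},{"x":0,"y":0,"z":0,"wx":0,"wy":0,"wz":0.1265,"gripper":0},{"x":0,"y":0,"z":0,"wx":0,"wy":0,"wz":0,"gripper":0}])

```text
time_s: 3.15
position: [0.5316, -0.2171, 0.4046]
tool_rot: [[0.98, 0.197, -0.0], [0.197, -0.98, 0.0], [-0.0, -0.0, -1.0]]
ft_force: [0.3, -0.5, -0.2]
grip_width: 0.0002
```

Run:
```python
from h import *
s=env.observe();R=np.array(s['tool_rot']);p=np.array(s['position']);print(s['time_s'],R.round(3),p,s['grip_width'],s['ft_force'])
print('shift',R.T@(np.array([.5305,-.217,.118+.1734+.02])-p)*100)
```

```text
3.15 [[ 0.98   0.197 -0.   ]
 [ 0.197 -0.98   0.   ]
 [-0.    -0.    -1.   ]] [ 0.53162956 -0.21709646  0.4045808 ] 0.0001751154809181615 [ 0.26014289 -0.53612058 -0.22814216]
shift [-0.1071301  -0.02981909  9.31810642]
```

Positioned over the paddle. I'll lower to 20 mm above its rest height and look.

step_arm(increments=[{"x":-0.1,"y":0,"z":2.3,"wx":0,"wy":0,"wz":0,"gripper":0},{"x":0,"y":0,"z":3,"wx":0,"wy":0,"wz":0,"gripper":0},{"x":0,"y":0,"z":3,"wx":0,"wy":0,"wz":0,"gripper":0},{"x":0,"y":0,"z":1,"wx":0,"wy":0,"wz":0,"gripper":0},{"x":0,"y":0,"z":0,"wx":0,"wy":0,"wz":0,"gripper":0}])

```text
time_s: 3.65
position: [0.5306, -0.2174, 0.3109]
tool_rot: [[0.98, 0.199, -0.002], [0.199, -0.98, 0.001], [-0.002, -0.002, -1.0]]
ft_force: [0.2, -1.1, 0.7]
grip_width: -0.0001
```

Run:
```python
from h import *
a=grab('wrist','w2')['color'];c=grab('scene','s2')['color']
print(proj('s2',[.5325,-.217,.118]))
cv2.imwrite('pics/m2.png',np.hstack([cv2.resize(c[150:260,170:270],(400,440),interpolation=cv2.INTER_CUBIC),cv2.resize(a[150:,140:420],(400,440)) ]))
```

```text
[[214.6 195. ]]
```

View pics/m2.png

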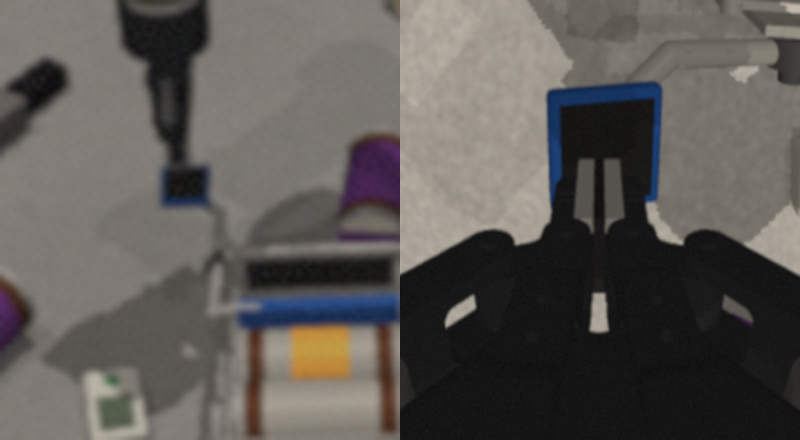

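The wrist view shows the closed fingertips at (600,160) over the black pad, which spans (550-660, 85-200) and is laterally centred. The scene crop agrees, with the tip at (177,160) above the paddle at (186,186). I'll press now.

step_arm(increments=[{"x":0,"y":0,"z":1,"wx":0,"wy":0,"wz":0,"gripper":0},{"x":0,"y":0,"z":1,"wx":0,"wy":0,"wz":0,"gripper":0},{"x":0,"y":0,"z":1,"wx":0,"wy":0,"wz":0,"gripper":0},{"x":0,"y":0,"z":1,"wx":0,"wy":0,"wz":0,"gripper":0},{"x":0,"y":0,"z":1,"wx":0,"wy":0,"wz":0,"gripper":0},{"x":0,"y":0,"z":0.3,"wx":0,"wy":0,"wz":0,"gripper":0},{"x":0,"y":0,"z":0,"wx":0,"wy":0,"wz":0,"gripper":0},{"x":0,"y":0,"z":0,"wx":0,"wy":0,"wz":0,"gripper":0},{"x":0,"y":0,"z":0,"wx":0,"wy":0,"wz":0,"gripper":0},{"x":0,"y":0,"z":0,"wx":0,"wy":0,"wz":0,"gripper":0},{"x":0,"y":0,"z":0,"wx":0,"wy":0,"wz":0,"gripper":0},{"x":0,"y":0,"z":0,"wx":0,"wy":0,"wz":0,"gripper":0},{"x":0,"y":0,"z":0,"wx":0,"wy":0,"wz":0,"gripper":0},{"x":0,"y":0,"z":0,"wx":0,"wy":0,"wz":0,"gripper":0}])

```text
time_s: 5.15
position: [0.5305, -0.2174, 0.259]
tool_rot: [[0.98, 0.198, 0.0], [0.198, -0.98, -0.001], [0.0, 0.001, -1.0]]
ft_force: [-2.5, -0.8, 6.7]
grip_width: 0.0001
```

Run:
```python
from h import *
a=grab('top','t3')['color'];c=grab('scene','s3')['color']
cv2.imwrite('pics/m3.png',np.hstack([cv2.resize(c[180:290,200:350],(400,293),interpolation=cv2.INTER_CUBIC),cv2.resize(a[95:235,200:390],(400,293)) ]))
```

```text
(no output)
```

View pics/m3.png

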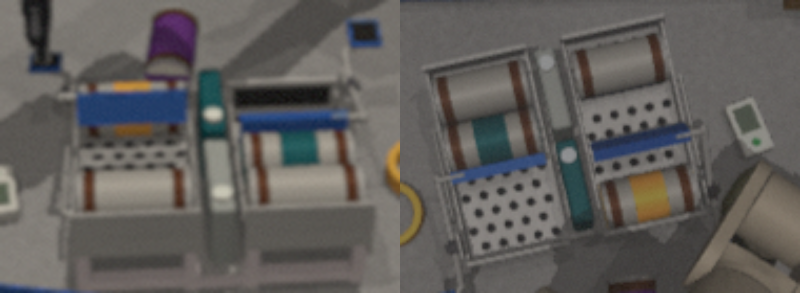

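The gate is lifted, the yellow canister is at the front lip (650,195 in the right panel), and the plain one is held back at (620,65). I'll wait briefly, then release and rise.

step_arm(increments=[{"x":0,"y":0,"z":0,"wx":0,"wy":0,"wz":0,"gripper":0},{"x":0,"y":0,"z":0,"wx":0,"wy":0,"wz":0,"gripper":0},{"x":0,"y":0,"z":0,"wx":0,"wy":0,"wz":0,"gripper":0},{"x":0,"y":0,"z":0,"wx":0,"wy":0,"wz":0,"gripper":0},{"x":0,"y":0,"z":-0.7,"wx":0,"wy":0,"wz":0,"gripper":0},{"x":0,"y":0,"z":-0.7,"wx":0,"wy":0,"wz":0,"gripper":0},{"x":0,"y":0,"z":-0.7,"wx":0,"wy":0,"wz":0,"gripper":0},{"x":0,"y":0,"z":-0.7,"wx":0,"wy":0,"wz":0,"gripper":0},{"x":0,"y":0,"z":-1,"wx":0,"wy":0,"wz":0,"gripper":0},{"x":0,"y":0,"z":-1.5,"wx":0,"wy":0,"wz":0,"gripper":0},{"x":0,"y":0,"z":-3,"wx":0,"wy":0,"wz":0,"gripper":0},{"x":0,"y":0,"z":-3,"wx":0,"wy":0,"wz":0,"gripper":0},{"x":0,"y":0,"z":-3,"wx":0,"wy":0,"wz":0,"gripper":0},{"x":0,"y":0,"z":0,"wx":0,"wy":0,"wz":0,"gripper":0},{"x":0,"y":0,"z":0,"wx":0,"wy":0,"wz":0,"gripper":0},{"x":0,"y":0,"z":0,"wx":0,"wy":0,"wz":0,"gripper":0},{"x":0,"y":0,"z":0,"wx":0,"wy":0,"wz":0,"gripper":0},{"x":0,"y":0,"z":0,"wx":0,"wy":0,"wz":0,"gripper":0},{"x":0,"y":0,"z":0,"wx":0,"wy":0,"wz":0,"gripper":0},{"x":0,"y":0,"z":0,"wx":0,"wy":0,"wz":0,"gripper":0}])

```text
time_s: 7.25
position: [0.5306, -0.2173, 0.4015]
tool_rot: [[0.98, 0.198, -0.0], [0.198, -0.98, 0.0], [-0.0, -0.0, -1.0]]
ft_force: [-0.4, -0.1, -0.1]
grip_width: 0.0002
```

Run:
```python
from h import *
a=grab('top','t4')['color'];c=grab('scene','s4')['color']
cv2.imwrite('pics/m4.png',np.hstack([cv2.resize(c[180:290,200:350],(400,293),interpolation=cv2.INTER_CUBIC),cv2.resize(a[95:235,200:390],(400,293)) ]))
print(env.observe()['ft_force'],env.observe()['time_s'])
```

```text
[0.58015503 0.47401335 0.56475922] 7.35
```

View pics/m4.png

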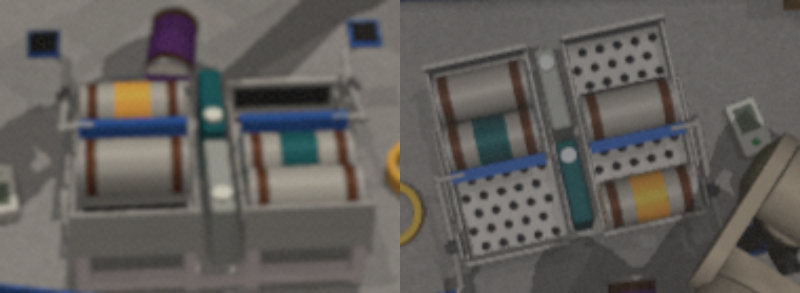

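Both gates are shut and the right paddle is back up (43,42). The yellow canister is at the lip and the next plain one is stopped behind the gate. I'll let it settle briefly, compare frames, and hand in.

step_arm(increments=[{"x":0,"y":0,"z":0,"wx":0,"wy":0,"wz":0,"gripper":0},{"x":0,"y":0,"z":0,"wx":0,"wy":0,"wz":0,"gripper":0},{"x":0,"y":0,"z":0,"wx":0,"wy":0,"wz":0,"gripper":0},{"x":0,"y":0,"z":0,"wx":0,"wy":0,"wz":0,"gripper":0},{"x":0,"y":0,"z":0,"wx":0,"wy":0,"wz":0,"gripper":0},{"x":0,"y":0,"z":0,"wx":0,"wy":0,"wz":0,"gripper":0},{"x":0,"y":0,"z":0,"wx":0,"wy":0,"wz":0,"gripper":0},{"x":0,"y":0,"z":0,"wx":0,"wy":0,"wz":0,"gripper":0}])

```text
time_s: 8.15
position: [0.5306, -0.2173, 0.4017]
tool_rot: [[0.98, 0.198, -0.0], [0.198, -0.98, -0.0], [-0.0, 0.0, -1.0]]
ft_force: [-0.2, 0.0, -0.3]
grip_width: -0.0002
```

Run:
```python
from h import *
a=grab('top','t5')['color'];b=cv2.imread('pics/t4.png')
d=cv2.GaussianBlur(cv2.absdiff(a,b),(5,5),0)[95:235,200:390];print('max diff',d.max())
px=np.array([650/400*190+200,195/293*140+95]);p=at('t5',*px,.112)
m=(np.array([.5325,-.217])+[.4476,.2044])/2;y=np.radians(11.4)
v=p[:2]-m;print('yellow rack x,y',v@[np.cos(y),np.sin(y)],v@[-np.sin(y),np.cos(y)])
if d.max()<40: print(env.close_job())
```

```text
max diff 6
yellow rack x,y -0.027778436936158585 -0.635343978441115
the job is handed in; nothing more can be done
None
```

The rack-frame figure is wrong because I left out the 400-pixel panel offset. I'll redo it from the saved picture.

Run:
```python
import numpy as np
from h import at
p=at('t5',250/400*190+200,195/293*140+95,.112)
m=(np.array([.5325,-.217])+[.4476,.2044])/2;y=np.radians(11.4);v=p[:2]-m
print(v@[np.cos(y),np.sin(y)],v@[-np.sin(y),np.cos(y)])
```

```text
0.09222518296182108 -0.09887976601741444
```

The yellow-taped canister has been fed to the front lip of the right (-y) lane and the job is handed in, at about 8 s of the 40 s allowed. I pressed that lane's paddle once with the closed fingertips, at about 7 N. When the canister reached the lip I released the paddle and raised the arm clear.

- **Canister position:** it sits at rack x ≈ 92, y ≈ -99 mm, against an expected 94 and -99.
- **Gates and other canisters:** both gates looked shut in the last pictures. The teal and both plain canisters are behind them, and the next plain one has rolled up to its gate.
- **At rest:** two top-camera frames 0.8 s apart showed no motion, and the tool force was back to about zero.

**Failed along the way:**
- My first move call was refused because its rows lacked some keys; the arm did not move.
- My position check before the hand-in came out nonsensical because I left out the pixel offset of the side-by-side picture. I handed in on the pictures and the no-motion check; the position above was recalculated afterwards from the saved picture.

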